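# Set and lock the bevel jig's angle

### The arm

A 6-joint arm with a two-finger parallel gripper is mounted at the origin on the work surface. World frame = base frame: x ahead of the robot, y to its left, z up, the work surface at z = 0. Lengths are in mm, angles in rad, forces in N, time in s.
With the tool pointing down it reaches from about 350 to 975 mm from the base axis. Payload 7.1 kg.
Tool frame: the origin (TCP) lies at the very end of the fingers, on their centre line; the grasp point (between the pads) lies 19 mm behind it; z points along the fingers, y is the direction in which the jaws open and shut (so a half turn about z gives the same grasp; the last joint's range is limited). The gripper opens to 88 mm and grips with 3 to 60 N. Pads are 20 mm wide; open, the fingers measure 115 mm over their backs; the gripper's body (75 mm by 178 mm) begins 61 mm behind the grasp point.
Start: joints at [-1.306, 0.423, 1.63, -0, 1.089, -0.019], TCP at [175.022, -599.977, 188.175] pointing down, gripper open.
Joint ranges: [-3, 3], [-0.9, 2.11], [0.09, 2.58], [-1.31, 4.45], [0.11, 2.69], [-2.54, 2.54]. Speed limits (rad/s): [2.39, 2.39, 3.01, 3.14, 3.14, 3.14].

### API

Orientations are given as a rotation vector (axis times angle).
In Python, from workcell import * gives the robot as it stands.
- The arm moves only by the tool play_rows, never from a script. Its argument "plan" is text: rows parted by semicolons, each of 7 numbers parted by spaces: the finger opening in cm, from 0 to 8.78, then the shift along the tool's x, y, z in cm, then the turn, a rotation vector about the tool's x, y, z in degrees. A call has 1 to 20 rows; each row shifts and turns the commanded pose from where the row before left it, along the tool's axes as they then stand; what a row does not reach is not made up. A row lasts 1/8 s, in which the tool goes at most 62.5 mm and 10.7 degrees, less where a joint would pass 70% of its speed; a pose out of reach is approached as far as the arm can. A call is refused whole if a number of a shift passes 6.25 or a number of a turn 10.7, either way. A call with a gripper value outside its range is refused whole. The fingers move at their own pace and stop on an object; the grip force is fixed at half the most. Time passes only in rows, so rows that do not move let the fingers close. It gives the time, the measured TCP pose, the force and the opening at its end, in the units of the state.
- get_obs(): the state, without advancing time (a new reading comes with each control period).
- get_image(name): name is "scene" or "top"; returns a dict with "pixels" (384x512x3 uint8, red, green, blue), "range_z" (384x512 float32, mm along the optical axis (not along the pixel's ray), 0 where there is no reading), "fx", "fy", "cx", "cy" (pixels), "eye" and "attitude" of the camera in the world. Camera axes: x right, y down, z forward; pixel columns grow to the right and rows downward; lengths in mm; the calibration is good to about 2 mm. A picture is of the moment at which its call begins.
- close_job(): hands the job in, once; it reports no verdict.
The state is a dict: "t": time; "qpos": joint angles; "qvel": joint speeds; "joint_torque": joint torques, N m; "ee_pos": TCP position; "orientation": TCP orientation; "ft_force": force on the tool from outside, world axes, zero at the start; "moment": the same for the moment, N m; "width": finger opening in mm.
Only numpy, scipy, OpenCV 4.12 (cv2) and the standard library are available. Lean on these libraries where they do the work, as an engineer would, in place of code of your own. Each camera call takes 0.05 s, during which the arm holds its last target. There are 200 camera calls.

### The job

Swing the knife-grinding jig round (the black post is its handle) to the notch marked by the orange button and lock it there: pull the sprung red T handle up out of its parking notch, turn it in line with the tail bar and let it go, then work the jig gently to and fro until the pin drops fully home in that notch. Do not force the jig against its pin, do not touch the blade, do not knock the things lying around, and leave the jig locked and let go.

Things in the scene. Friction and masses are not known exactly. Their poses are not given: they have to be found in the camera images.
- base: fixed base of the bevel-grinding jig: dark steel plate 290 x 290 x 12 mm screwed to the bench, with a degree scale. Its origin lies on the bench surface, exactly under the vertical axis about which the jig swivels; z up. On it sits the notched aluminium sector.
- sector (a point): point on the base at the nominal place of the sector's middle notch, 125 mm out along the base's x axis, at the sector's top, 30 mm above the bench. Radial notches 11 mm wide at 0, +-20, +-40 degrees from the base's x axis, plus towards its +y. The sector was zeroed to the belt: all its notches are turned together by an unknown 0 to 0.085 rad either way, to be found by feel.
- swivel (a joint): angle of the swivelling top (steel disc, green tail bar, blade clamp), rad; 0: tail bar along the base's +x, growing counter-clockwise from above, stops at +-0.9. Stays where left (friction 0.10 N m, plus about 0.25 N m when the pin drags on the sector). Locked, it has about 0.008 rad of play either way. At the start swung out to between 0.55 and 0.82, on the plus side of all three buttons.
- post_grip (a point): point on the axis of the black upright hand post at the end of the tail bar, 112 mm above the bench; post diameter 24 mm, from 46 to 130 mm above the bench, 205 mm from the swivel axis, clear all round
- plunger (a joint): how far the sprung lock plunger stands up, m: 0 fully home (pin 9 mm deep in a notch), about 0.009 pin riding on top of the sector between notches, 0.012 parked in the shallow notch of its collar, over 0.016 pulled clear to turn, 0.020 upper stop. The spring pulls it down with about 6 N at 0 and 11 N at 0.016; handle and pin weigh 0.14 kg.
- tee (a joint): turn of the red T handle about the plunger's vertical axis, rad, relative to the tail bar, growing counter-clockwise from above. 0: handle in line with the tail bar, plunger can drop (play about 0.1 either way). 1.047: parked, as at the start. It turns only when pulled up, clockwise from above to release; stops at -0.12 and 1.17.
- tee_grip (a point): centre of the red T handle's bar, on the plunger's axis 125 mm from the swivel axis: bar 50 mm long, 13 mm wide, 18 mm high. It is 103 mm above the bench when the plunger is home, 115 mm when parked. The point's x axis runs along the bar, z up. The top of the steel collar below it stands 72 mm above the bench, 33 mm across.
- pin: brass lock pin of the plunger, diameter 9 mm, pointing down under the tail bar; its origin lies on the plunger's axis at bench height when home. Once it sits in a notch it feels 1.64 times any sideways force at the hand post, and is slim: keep the push at the post below about 15 N.
- pin_tip (a point): lower end of the lock pin, on the plunger's axis, 21 mm above the bench when home
- blade: bright knife blade in the clamp on the swivel, lying flat 63 to 67 mm above the bench, sticking out opposite to the tail bar up to 150 mm from the swivel axis. Body origin on the swivel axis at bench height, blade along its -x.
- mark_orange: round orange magnetic button, diameter 18 mm, 6 mm thick, on the base 170 mm from the swivel axis, beside the notch to be used (the notch nearest to it); it stands at the nominal angle of one of the notches -20, 0 or +20 degrees. Origin at the centre of its underside.
- mark_blue: the same in blue, beside another notch
- mark_white: the same in white, beside another notch
- caliper: bystander, loose on the bench: digital caliper 230 x 36 x 12 mm, steel beam with a black slide. Origin at the centre of its underside
- hexkey: bystander, loose on the bench: dark L-shaped hex key, about 130 x 35 x 8 mm. Origin at the centre of its underside
- pencil: bystander, loose on the bench: flat red carpenter's pencil 185 x 14 x 8 mm. Origin at the centre of its underside
- blank: bystander, loose on the bench: spare steel knife blank 215 x 32 x 5 mm, lying flat. Origin at the centre of its underside
- scale_block: bystander, loose on the bench: pair of dark wooden handle scales, stacked, 120 x 40 x 20 mm. Origin at the centre of its underside
- tin: bystander, loose on the bench: round yellow and silver tin, diameter 66 mm, 50 mm high. Origin at the centre of its underside
- cork_block: bystander, loose on the bench: cork sanding block 110 x 62 x 33 mm. Origin at the centre of its underside
- driver: bystander, loose on the bench: screwdriver with an orange handle, 190 mm long. Origin at the centre of its underside

How it is judged:
By the outcome, as a careful person would: the job done as asked, in the order asked, and still so for the second after the job is handed in, with the robot touching nothing.
It also fails if it takes over 64 s, if anything falls off the work surface, if the arm or the gripper's body presses on something with over 40 N, if the wrist force passes 120 N, or if a joint passes its speed limit or range.

## Working session

There is one attempt and no reset: what is moved stays moved. The work goes in short steps, Python scripts to look and compute and a tool call to move; the robot and the scene stay as the last step left them, time stands still between calls to the robot, and variables do not carry over. Pictures are saved under pics/ and viewed, about 8 in all and at most 12, crops included, and the job is handed in when it is done.

Besides the shell and the picture viewer there is one more tool, called as name(argument=value, ...) on one line, values as JSON. play_rows: Moves the arm, as the interface text tells. Its arguments: {"type":"object","properties":{"plan":{"type":"string"}},"required":["plan"]}

```bash
mkdir -p pics; ls; cat > h.py <<'E'
from workcell import *
import numpy as np, cv2
from scipy.spatial.transform import Rotation as R
def snap(n,f,crop=None,k=1):
    im=get_image(n); p=im["pixels"][:,:,::-1]
    np.savez('last_%s.npz'%n,**{a:np.array(b) for a,b in im.items()})
    if crop: x0,y0,x1,y1=crop; p=p[y0:y1,x0:x1]
    cv2.imwrite('pics/'+f,cv2.resize(p,None,fx=k,fy=k,interpolation=cv2.INTER_CUBIC)); return im
def att(im):
    a=np.array(im["attitude"]); return a if a.shape==(3,3) else R.from_rotvec(a).as_matrix()
def px(im,u,v,z=None):
    d=att(im)@np.array([(u-im["cx"])/im["fx"],(v-im["cy"])/im["fy"],1.]); e=np.array(im["eye"])
    return e+d*((z-e[2])/d[2] if z is not None else float(im["range_z"][int(round(v)),int(round(u))]))
def load(n): return dict(np.load('last_%s.npz'%n))
E
python3 - <<'E'
from h import *
for n in("top","scene"):
    im=snap(n,n+'1.png',k=1.5); print(n,im["eye"],im["attitude"],im["fx"],im["cx"],im["cy"])
print(get_obs())
E
```

```text
pics
top [ 318.15784721  -14.46808763 1411.60636612] [-2.08784834  2.13936501 -0.16738749] 432.2401318501325 250.96382190902386 197.54965494725056
scene [1137.55623799  229.10771367  882.83271328] [-1.51393846 -2.21078339  0.76732516] 404.4787331179267 256.47966603519257 194.63096876149837
{'t': 0.1, 'qpos': array([-1.30599431e+00,  4.23768308e-01,  1.63060424e+00, -1.68450400e-05,
        1.08860146e+00, -1.90418914e-02]), 'qvel': array([-0.00107212, -0.00278796, -0.00359452, -0.00225619,  0.0022504 ,
       -0.00019248]), 'joint_torque': array([-7.04712274e-04, -5.45612240e+01, -2.74324715e+01,  6.44368306e-02,
        1.87821494e-02, -3.40211375e-05]), 'ee_pos': array([ 174.88067121, -599.46243786,  187.48070784]), 'orientation': array([-3.10864990e+00, -4.44184234e-01,  2.89088961e-04]), 'ft_force': array([ 0.11380432, -0.10756359,  0.57326582]), 'moment': array([ 0.01782396, -0.02773777,  0.03389602]), 'width': 88.06047746768732}
```

View pics/top1.png

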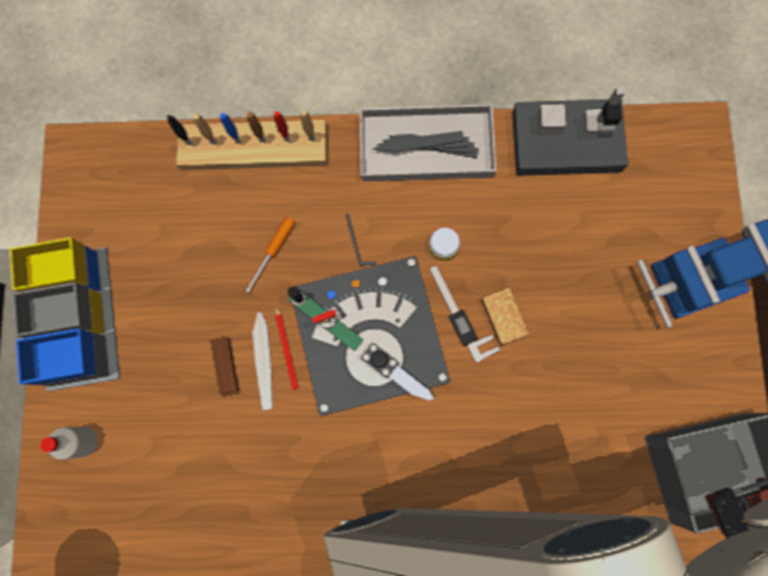

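View pics/scene1.png

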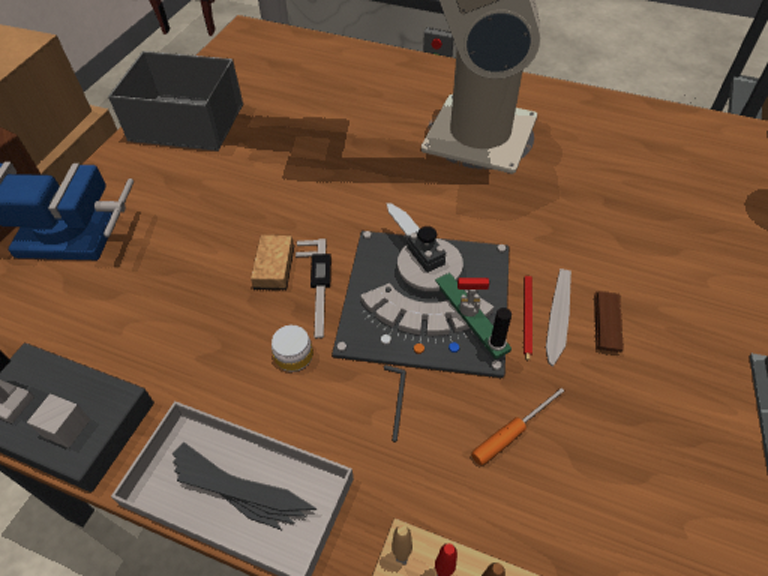

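The top view shows orange (237,189 in raw pixels) between blue (plus side) and white, so the target is the 0° notch. The tail bar points to the upper left, with the T handle at about (216,211). I'll enlarge it.

```bash
python3 - <<'E'
from h import *
im=load("top"); p=im["pixels"][:,:,::-1][160:285,180:310]
cv2.imwrite('pics/c2.png',cv2.resize(p,None,fx=6,fy=6,interpolation=cv2.INTER_CUBIC)[:600] if 0 else cv2.resize(p,None,fx=4.8,fy=4.8,interpolation=cv2.INTER_CUBIC))
im=load("scene"); p=im["pixels"][:,:,::-1][140:265,215:355]
cv2.imwrite('pics/c3.png',cv2.resize(p,None,fx=4.8,fy=4.8,interpolation=cv2.INTER_CUBIC))
E
```

```text
(no output)
```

View pics/c2.png

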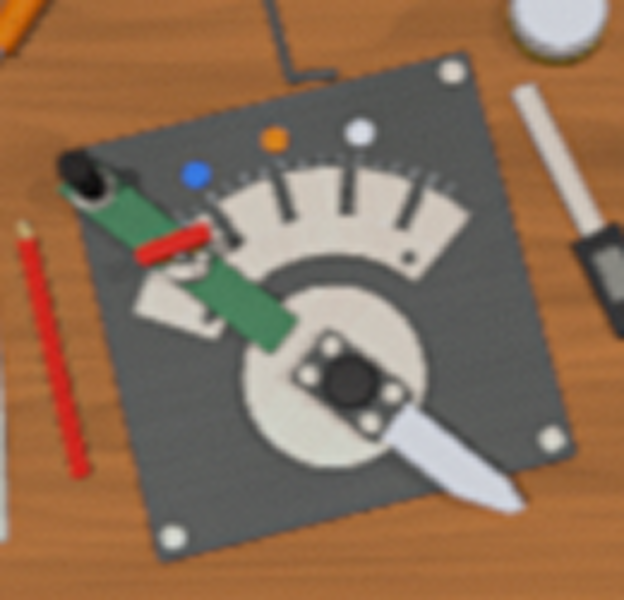

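View pics/c3.png

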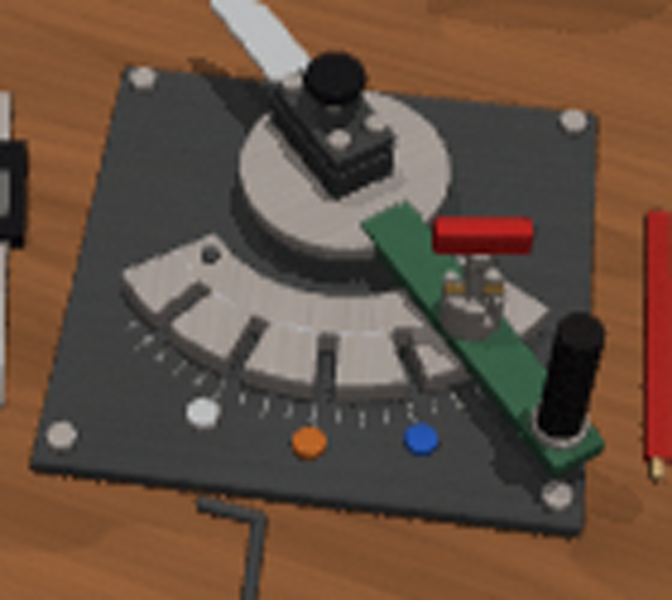

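```bash
cat >> h.py <<'E'
def tc(im,x,y,z): return px(im,180+x/4.8-.4,160+y/4.8-.4,z)
def sc(im,x,y,z): return px(im,215+x/4.8-.4,140+y/4.8-.4,z)
E
python3 - <<'E'
from h import *
T=load("top");S=load("scene"); np.set_printoptions(precision=1,suppress=True)
a=[tc(T,*p,14)[:2] for p in((452,71),(552,439),(173,538))]; b=[sc(S,*p,14)[:2] for p in((557,495),(62,435),(143,78),(574,121))]
print("top scr",*a,"ctr",(a[0]+a[2])/2); print("scene",*b,"ctr",np.mean(b,0))
dx=np.r_[a[0]-a[1]]; print("xaxis top",np.arctan2(dx[1],dx[0])); dx=(b[0]+b[1]-b[2]-b[3]);print("scene",np.arctan2(dx[1],dx[0]))
O=((a[0]+a[2])/2+np.mean(b,0))/2
def rep(n,p): print(n,p,"r",np.hypot(*(p-O)),"ang",np.arctan2(*(p-O)[::-1]))
for n,p in dict(blue=(197,175),orange=(275,139),white=(360,132)).items(): rep(n,tc(T,*p,18)[:2])
for n,p in dict(blue=(422,437),orange=(309,441),white=(202,411)).items(): rep(n+" s",sc(S,*p,18)[:2])
rep("post top",tc(T,75,163,130)[:2]); rep("post s",sc(S,585,325,130)[:2])
rep("bar e1",tc(T,137,252,124)[:2]);rep("bar e2",tc(T,210,229,124)[:2]); rep("bar mid",tc(T,173.5,240,124)[:2])
rep("bar s",sc(S,484,227,124)[:2]); rep("bar s e1",sc(S,435,224,124)[:2]); rep("bar s e2",sc(S,532,227,124)[:2])
rep("tail end",tc(T,75,200,46)[:2])
for n,p in dict(notch20=(228,232),n0=(284,194),nm20=(348,190),nm40=(410,203)).items(): rep(n,tc(T,*p,30)[:2])
E
```

```text
top scr [653.9 -59. ] [ 399.6 -117.8] [340.  136.5] ctr [497.   38.7]
scene [591.7 198.4] [649.7 -55.6] [ 395.6 -114.5] [336.9 140.1] ctr [493.5  42.1]
xaxis top 0.22710803642790783
scene 0.2262209729896082
blue [584.8 117.9] r 118.39719988914992 ang 0.7131542719901586
orange [608.5  64. ] r 115.67660086924407 ang 0.2051516818170584
white [611.8   5.5] r 121.66052775463656 ang -0.2909660080274802
blue s [585.3 123.2] r 122.35763597779021 ang 0.7432390099542072
orange s [608.9  68.6] r 117.09901289791931 ang 0.2430111167986836
white s [611.5   9.2] r 120.35262697795908 ang -0.2626502685994582
post top [573.2 184.4] r 163.7199550496802 ang 1.0747541298119183
post s [568.7 190.4] r 166.99941611032546 ang 1.115016127539547
bar e1 [516.2 146.1] r 107.72785568105645 ang 1.3748201082414009
bar e2 [529.7  99.9] r 68.7400917841931 ang 1.0462838257206686
bar mid [523.2 123. ] r 87.21474932751556 ang 1.243770911723498
bar s [523.2 127.7] r 91.64984665734106 ang 1.2601411346254512
bar s e1 [530.1 104.3] r 72.72489714817505 ang 1.0708980509089998
bar s e2 [514.7 150.1] r 111.36190431920154 ang 1.3946756698828935
tail end [564.6 197.4] r 171.60841148015956 ang 1.1548915306345113
notch20 [542.7  96.1] r 73.18993882426055 ang 0.8646844418173512
n0 [567.8  57.8] r 74.6094465139409 ang 0.23528685991213674
nm20 [569.4  14.4] r 78.57438248952249 ang -0.33744888632196407
nm40 [559.3 -27.3] r 93.22922778727921 ang -0.8127603851506447
```

Swivel axis solved from the buttons: about (443,28), base x at 0.227 rad. That gives consistent radii for the post (204) and T (126), with swivel about 0.67. The notch row looks turned by about +0.035. First I'll fly to above the post and swing the jig while the pin is still parked, so it can't drop into the +40° notch.

play_rows(plan="8 4 -4.3 -1 0 0 0;8 4 -4.3 -1 0 0 0;8 4 -4.3 0 0 0 0;8 4 -4.3 0 0 0 0;8 4 -4.3 0 0 0 0;8 4 -4.3 0 0 0 0;8 4 -4.3 0 0 0 0;8 4 -4.3 0 0 0 0;8 4 -4.3 0 0 0 0;7 4 -4.3 0 0 0 0;6 4 -4.3 0 0 0 0;6 4 -4.3 0 0 0 0;6 4 -4.3 0 0 0 0;6 4 -4.3 0 0 0 0;6 4 -4.3 0 0 0 0;6 0 0 0 0 0 -9;6 0 0 0 0 0 -9;6 0 0 0 0 0 -9;6 0 0 0 0 0 -8;6 0 0 0 0 0 0")

```text
t: 2.6
ee_pos: [570.1, 187.2, 207.8]
orientation: [-2.833, -1.357, 0.001]
ft_force: [-0.3, 0.3, 0.1]
width: 59.8
```

```bash
cat >> h.py <<'E'
O=np.array([443.1,28.1]);B=.2267
def head():
    o=get_obs(); M=R.from_rotvec(o["orientation"]).as_matrix(); return o,M
def goto(xy,z,h):
    o,M=head(); d=np.r_[xy,z]-o["ee_pos"]; hd=np.arctan2(M[1,0],M[0,0])
    print("t",round(o["t"],2),"pos",o["ee_pos"].round(1),"head",hd.round(3),"tilt",np.degrees(np.arccos(-M[2,2])).round(2),"w",round(o["width"],1),"F",o["ft_force"].round(1),"q",o["qpos"].round(2))
    print("  shift tool mm",(M.T@d).round(1),"turn z deg",np.degrees(-((h-hd+np.pi)%(2*np.pi)-np.pi)).round(1))
def pol(r,sw): return O+r*np.array([np.cos(B+sw),np.sin(B+sw)])
E
python3 - <<'E'
from h import *
goto([571,187.4],93,.894)
im=snap("top",'t2.png',(150,130,310,250),4)
E
```

```text
t 2.6 pos [570.1 187.2 207.8] head 0.893 tilt 0.04 w 59.8 F [-0.3  0.3  0.1] q [0.3  0.37 1.67 0.   1.11 0.97]
  shift tool mm [  0.8   0.6 114.8] turn z deg -0.0
```

play_rows(plan="6 0 0 3 0 0 0;6 0 0 3 0 0 0;6 0 0 2.5 0 0 0;6 0 0 1.5 0 0 0;6 0 0 1 0 0 0;4 0 0 0 0 0 0;3 0 0 0 0 0 0;3 0 0 0 0 0 0")

```text
t: 3.65
ee_pos: [571.0, 187.4, 99.0]
orientation: [2.832, 1.359, 0.002]
ft_force: [0.2, -0.7, -0.5]
width: 33.4
```

```bash
python3 - <<'E'
from h import *
goto([571,187.4],98,.894)
im=snap("scene",'s2.png',(250,130,400,250),5)
E
```

```text
t 3.65 pos [571.  187.4  99. ] head 0.895 tilt 0.09 w 33.4 F [ 0.2 -0.7 -0.5] q [0.3  0.5  1.75 0.   0.89 0.97]
  shift tool mm [-0. -0.  1.] turn z deg 0.0
```

View pics/s2.png

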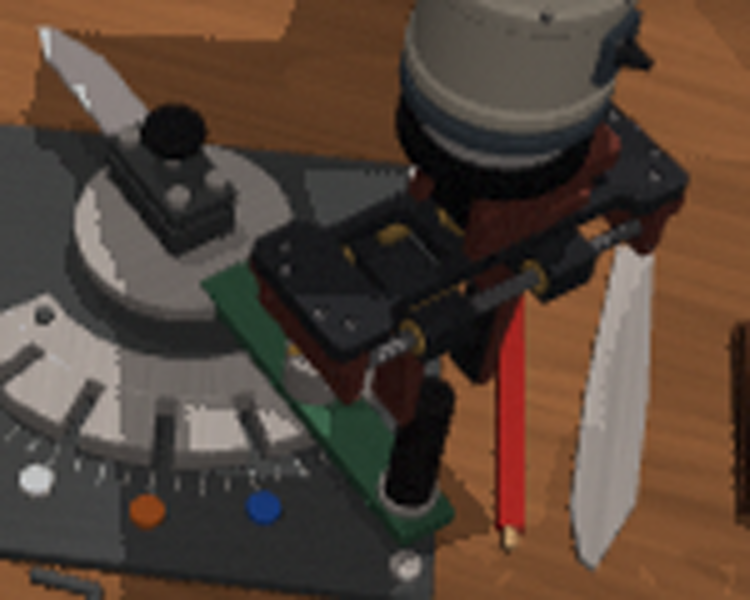

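The fingers straddle the post. Now swing with the loose cage along the arc, tool +y being clockwise.

play_rows(plan="3 0 0.27 0 0 0 0;3 -0.01 0.54 0 0 0 1.5;3 -0.03 1.07 0 0 0 3;3 -0.03 1.07 0 0 0 3;3 -0.03 1.07 0 0 0 3;3 -0.03 1.07 0 0 0 3;3 -0.03 1.07 0 0 0 3;3 -0.03 1.07 0 0 0 3;3 -0.03 1.07 0 0 0 3;3 -0.03 1.07 0 0 0 3;3 -0.03 1.07 0 0 0 3;3 -0.01 0.54 0 0 0 1.5;3 0 0.27 0 0 0 0.75;3 0 0 0 0 0 0")

```text
t: 5.45
ee_pos: [635.9, 97.4, 98.2]
orientation: [-3.091, -0.559, 0.0]
ft_force: [0.6, -0.1, -0.6]
width: 29.8
```

```bash
python3 - <<'E'
from h import *
o,_=head(); d=o["ee_pos"][:2]-O; print("tool r,sw",np.hypot(*d),np.arctan2(d[1],d[0])-B)
goto(pol(205,.12),98,B+.12)
E
```

```text
tool r,sw 204.90020114737743 0.1185565236546372
t 5.45 pos [635.9  97.4  98.2] head 0.358 tilt 0.01 w 29.8 F [ 0.6 -0.1 -0.6] q [0.13 0.56 1.65 0.   0.94 1.35]
  shift tool mm [ 0.1 -0.3  0.2] turn z deg 0.6
```

play_rows(plan="6 0 0 0 0 0 0;6 0 0 0 0 0 0;6 0 0 -2 0 0 0;6 0 0 -5 0 0 0;6 2 0 -5 0 0 -10;6 2 0 0 0 0 -10;6 0 0 0 0 0 -10;6 0 0 0 0 0 -10;6 0 0 0 0 0 -10;6 0 0 0 0 0 -10")

```text
t: 6.7
ee_pos: [672.2, 114.8, 219.9]
orientation: [2.391, 2.037, 0.002]
ft_force: [-0.4, 0.5, -0.8]
width: 60.2
```

```bash
python3 - <<'E'
from h import *
im=snap("top",'t3.png',(180,160,310,285),4.8)
goto(pol(125,.13),100,B+.13+1.047)
E
```

```text
t 6.75 pos [672.2 114.8 219.9] head 1.418 tilt 0.08 w 59.7 F [0.  0.4 0. ] q [ 0.15  0.48  1.47 -0.    1.2   0.3 ]
  shift tool mm [ -59.6 -104.2  119.7] turn z deg 0.8
```

View pics/t3.png

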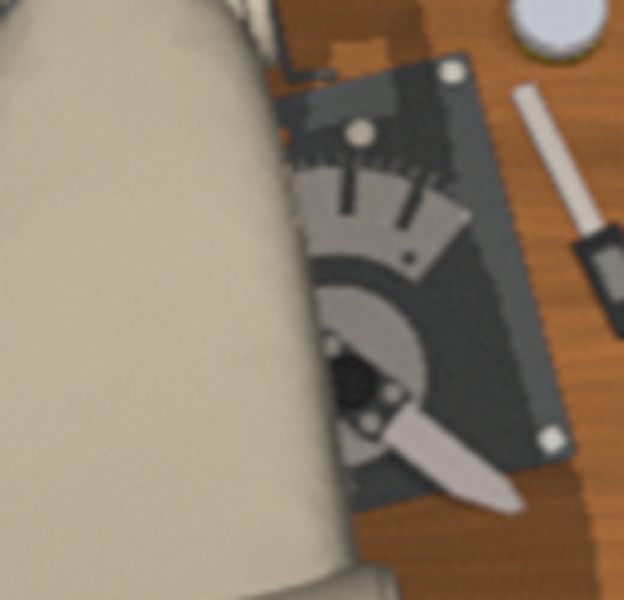

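The blade is exactly where it was, so the cage missed the post. Let me look from the scene camera.

```bash
python3 - <<'E'
from h import *
im=snap("scene",'s3.png',(215,130,375,250),5)
E
```

```text
(no output)
```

View pics/s3.png

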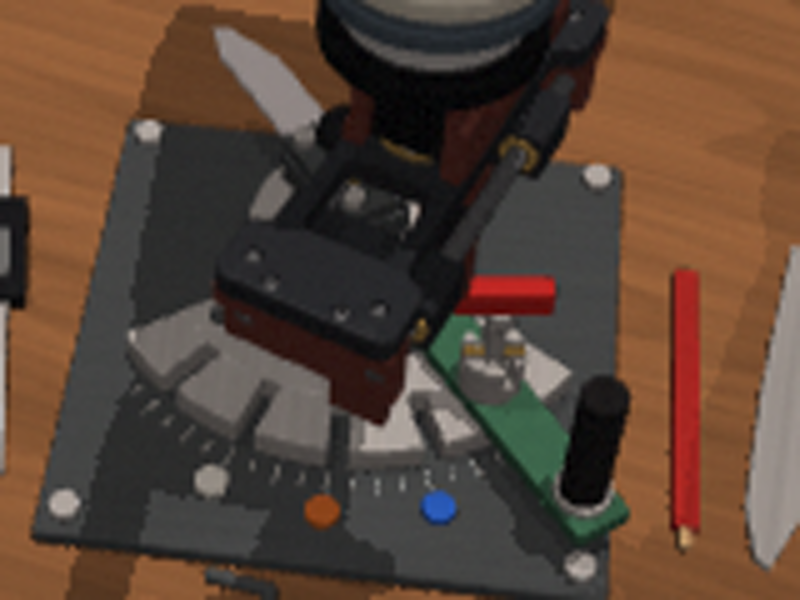

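```bash
python3 - <<'E'
from h import *
S=load("scene");T=load("top")
def proj(im,p):
    c=att(im).T@(np.array(p)-im["eye"]); return c[0]/c[2]*im["fx"]+im["cx"],c[1]/c[2]*im["fy"]+im["cy"]
np.set_printoptions(precision=1,suppress=True)
print("TCP now in s3 crop",[(np.array(proj(S,get_obs()["ee_pos"]))-[215,130])*5])
print("base origin in s3", (np.array(proj(S,[0,0,0]))), "TCP at s2 in s2 crop",(np.array(proj(S,[571,187.4,99]))-[250,130])*5)
def s3(x,y): return px(S,215+x/5-.4,130+y/5-.4)
for n,p in dict(posttop=(605,392),postmid=(595,450),base=(300,400),bar=(520,285),scr=(580,567),tab=(700,570),pencil=(688,400),blue=(438,505)).items(): print(n,s3(*p))
E
```

```text
TCP now in s3 crop [array([390.2, 396.1])]
base origin in s3 [319.1  88.6] TCP at s2 in s2 crop [415.6 427.1]
posttop [571.2 189.  129.8]
postmid [581.3 191.4  97.8]
base [557.5  38.   30.4]
bar [522.5 135.  127.5]
scr [594.5 198.6  17.1]
tab [564.  254.6   0.1]
pencil [467.3 224.8   5.7]
blue [585.  122.3  17.2]
```

```bash
python3 - <<'E'
from h import *
np.set_printoptions(precision=1,suppress=True)
S=load("scene")
for p in [(375,410),(385,415),(370,380),(300,340),(270,320),(310,280),(420,300),(540,140),(580,30),(235,330)]:
    print(p,px(S,215+p[0]/5-.4,130+p[1]/5-.4))
o,M=head(); print(M)
E
```

```text
(375, 410) [712.  118.4 265.8]
(385, 415) [706.7 121.1 256.8]
(370, 380) [754.5 126.9 343.2]
(300, 340) [751.8 101.2 349.7]
(270, 320) [756.   92.1 361.3]
(310, 280) [747.9 102.6 377.4]
(420, 300) [727.9 134.6 357.8]
(540, 140) [644.  151.9 357.4]
(580, 30) [606.6 153.6 377.5]
(235, 330) [746.9  76.2 337.6]
[[ 0.2  1.   0. ]
 [ 1.  -0.2  0. ]
 [ 0.   0.  -1. ]]
```

```bash
python3 - <<'E'
from h import *
np.set_printoptions(precision=1,suppress=True)
for n in("scene","top"):
    S=load(n); v,u=np.mgrid[0:384,0:512]; Z=S["range_z"]
    P=S["eye"]+np.stack([(u-S["cx"])/S["fx"]*Z,(v-S["cy"])/S["fy"]*Z,Z],-1)@att(S).T
    m=(Z>0)&(P[...,2]>150)&(np.hypot(P[...,0]-672,P[...,1]-115)<120)
    Q=P[m]; print(n,len(Q)); 
    i=np.argsort(Q[:,2])[:25:2]; print(np.c_[Q[i],u[m][i],v[m][i]])
E
```

```text
scene 12829
[[710.6 117.3 255.5 289.  214. ]
 [638.4 132.5 256.5 308.  188. ]
 [641.9 131.5 256.9 307.  189. ]
 [709.7 104.9 257.9 283.  211. ]
 [708.5 102.5 258.4 282.  210. ]
 [711.3 115.4 258.8 288.  213. ]
 [710.8 111.2 259.3 286.  212. ]
 [706.9 121.8 259.5 292.  212. ]
 [710.4 101.1 260.1 281.  210. ]
 [708.7 106.5 260.6 284.  210. ]
 [713.  121.8 261.  291.  214. ]
 [639.9 132.5 261.4 308.  187. ]
 [711.2 121.2 261.5 291.  213. ]]
top 3715
[[673.8  86.8 348.  220.  138. ]
 [681.4  86.6 349.5 220.  135. ]
 [678.4  86.6 350.3 220.  136. ]
 [672.8  91.6 351.4 218.  138. ]
 [644.5 149.9 419.7 191.  141. ]
 [643.8 142.4 421.1 194.  141. ]
 [648.8 144.8 421.4 193.  139. ]
 [648.5 147.  422.3 192.  139. ]
 [643.1 137.3 422.7 196.  141. ]
 [650.8 146.9 423.1 192.  138. ]
 [642.9 144.3 424.1 193.  141. ]
 [658.1  79.4 424.8 220.  134. ]
 [645.1 146.6 425.  192.  140. ]]
```

Scene depth puts the actual fingertips about 35 mm higher than the reported TCP (z≈255 against 220). So the earlier pass went just over the post, and nothing was touched. I'll return above the post and measure that offset again close up.

```bash
cat >> h.py <<'E'
def tips(n="scene",lo=60,rad=75):
    S=get_image(n); np.savez('last_%s.npz'%n,**{a:np.array(b) for a,b in S.items()})
    c=get_obs()["ee_pos"]; v,u=np.mgrid[0:384,0:512]; Z=S["range_z"]
    P=S["eye"]+np.stack([(u-S["cx"])/S["fx"]*Z,(v-S["cy"])/S["fy"]*Z,Z],-1)@att(S).T
    m=(Z>0)&(P[...,2]>c[2]+lo-35)&(np.hypot(P[...,0]-c[0],P[...,1]-c[1])<rad); Q=P[m]
    i=np.argsort(Q[:,2])[:40:3]; print(np.c_[Q[i],u[m][i],v[m][i]].round(0))
E
python3 - <<'E'
from h import *
goto([571,188],115,.894)
E
```

```text
t 6.8 pos [672.2 114.8 219.7] head 1.407 tilt 0.08 w 59.9 F [0.3 0.1 0. ] q [ 0.15  0.48  1.47 -0.    1.2   0.32]
  shift tool mm [  55.7 -112.   104.6] turn z deg 29.4
```

play_rows(plan="6 1.85 -3.73 0 0 0 0;6 1.85 -3.73 0 0 0 0;6 1.85 -3.73 0 0 0 0;6 0 0 2 0 0 10;6 0 0 3 0 0 10;6 0 0 3 0 0 9.4;6 0 0 1.5 0 0 0;6 0 0 0 0 0 0")

```text
t: 7.8
ee_pos: [570.4, 187.7, 122.9]
orientation: [-2.833, -1.357, 0.002]
ft_force: [-0.4, 0.3, 0.9]
width: 60.1
```

```bash
python3 - <<'E'
from h import *
goto([571,188],64,.894)
tips(lo=55)
S=load("scene"); cv2.imwrite('pics/s4.png',cv2.resize(S["pixels"][130:250,260:400,::-1],None,fx=5,fy=5,interpolation=cv2.INTER_CUBIC))
E
```

```text
t 7.8 pos [570.4 187.7 122.9] head 0.894 tilt 0.07 w 60.1 F [-0.4  0.3  0.9] q [0.3  0.47 1.73 0.   0.94 0.98]
  shift tool mm [ 0.7  0.4 58.9] turn z deg -0.0
[[552. 216. 157. 351. 198.]
 [551. 215. 159. 351. 197.]
 [547. 209. 159. 349. 195.]
 [595. 158. 160. 321. 204.]
 [607. 172. 160. 326. 210.]
 [597. 161. 161. 322. 205.]
 [600. 164. 162. 323. 206.]
 [602. 166. 162. 324. 207.]
 [542. 201. 163. 346. 191.]
 [550. 212. 164. 350. 195.]
 [607. 172. 165. 326. 209.]
 [553. 217. 165. 352. 196.]
 [607. 174. 165. 327. 209.]
 [599. 165. 165. 324. 205.]]
```

View pics/s4.png

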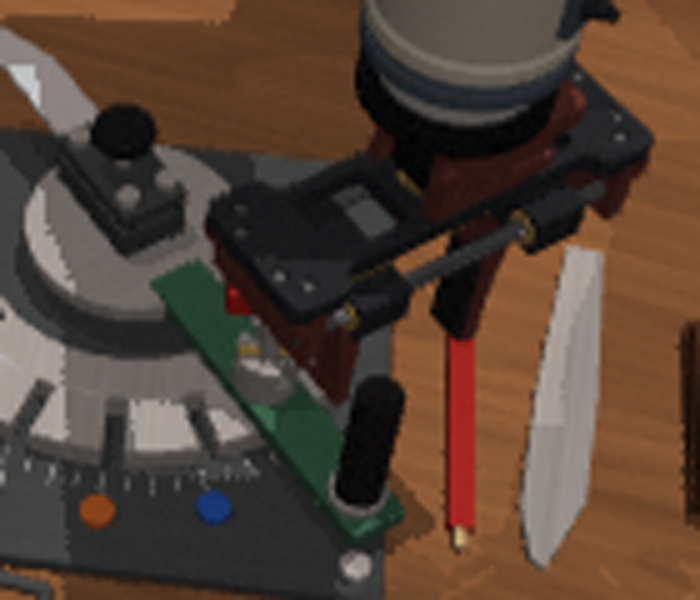

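Offset confirmed at about +33 mm, and the fingertips are centred on the post. I descend to a reported z of about 63.

play_rows(plan="6 0 0 1.5 0 0 0;6 0 0 1.5 0 0 0;6 0 0 1.5 0 0 0;6 0 0 1.5 0 0 0;4 0 0 0 0 0 0;3 0 0 0 0 0 0;2.8 0 0 0 0 0 0;2.8 0 0 0 0 0 0")

```text
t: 8.85
ee_pos: [571.1, 187.9, 63.7]
orientation: [2.834, 1.355, 0.002]
ft_force: [0.1, 0.2, -0.2]
width: 28.5
```

play_rows(plan="2.8 0 0.27 0 0 0 0;2.8 -0.01 0.54 0 0 0 1.5")

```text
t: 9.1
ee_pos: [577.1, 182.6, 63.3]
orientation: [-2.852, -1.316, -0.0]
ft_force: [-0.5, -0.5, 0.6]
width: 28.2
```

play_rows(plan="2.8 -0.03 1.07 0 0 0 3;2.8 -0.03 1.07 0 0 0 3;2.8 -0.03 1.07 0 0 0 3;2.8 -0.03 1.07 0 0 0 3;2.8 -0.03 1.07 0 0 0 3;2.8 -0.03 1.07 0 0 0 3;2.8 -0.03 1.07 0 0 0 3;2.8 -0.03 1.07 0 0 0 3;2.8 -0.03 1.07 0 0 0 3;2.8 -0.01 0.54 0 0 0 1.5;2.8 0 0.27 0 0 0 0.75;2.8 0 0 0 0 0 0")

```text
t: 10.6
ee_pos: [636.2, 97.8, 63.3]
orientation: [3.092, 0.555, 0.0]
ft_force: [-0.6, 0.3, -0.2]
width: 27.9
```

play_rows(plan="6 0 0 0 0 0 0;6 0 0 0 0 0 0;6 0 0 -4 0 0 0;6 0 0 -5 0 0 0;6 3 0 -3 0 0 0;6 4 0 0 0 0 0;6 0 0 0 0 0 0")

```text
t: 11.48
ee_pos: [703.5, 123.2, 183.5]
orientation: [-3.092, -0.557, -0.003]
ft_force: [-0.7, -0.8, 0.7]
width: 60.2
```

```bash
python3 - <<'E'
from h import *
im=snap("scene",'s5.png',(225,130,365,250),5)
goto(pol(125,.13),100,B+.13+1.047)
E
```

```text
t 11.53 pos [701.7 122.6 182.7] head 0.356 tilt 0.03 w 60.0 F [-0.6 -0.6  0.2] q [ 0.16  0.56  1.42 -0.    1.16  1.37]
  shift tool mm [-150.3   -1.6   82.8] turn z deg -60.0
```

View pics/s5.png

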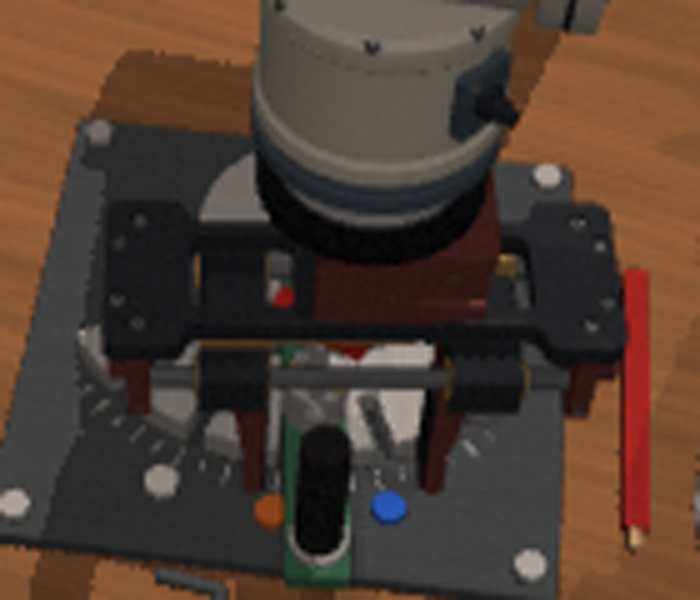

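The jig is now between the orange and blue buttons, with the post top at crop (327,437). I'll work out the swivel from it.

```bash
python3 - <<'E'
from h import *
S=load("scene")
p=px(S,225+327/5-.4,130+437/5-.4,130)[:2]+[1,-2]   # shift towards mean of the cameras
d=p-O; print(p,np.hypot(*d),"sw",np.arctan2(d[1],d[0])-B, "depth",px(S,290,217))
sw=np.arctan2(d[1],d[0])-B
goto(pol(125,sw),82,B+sw+1.047)
E
```

```text
[633.16891461  97.69190487] 202.40856089942315 sw 0.12428080050502244 depth [631.6874488   99.56861471 129.28280114]
t 11.53 pos [701.7 122.6 182.7] head 0.356 tilt 0.03 w 60.0 F [-0.6 -0.6  0.2] q [ 0.16  0.56  1.42 -0.    1.16  1.37]
  shift tool mm [-150.3   -0.9  100.8] turn z deg -59.7
```

play_rows(plan="5 -5 0 0 0 0 0;5 -5 0 0 0 0 0;4.5 -5 0 0 0 0 0;4.5 0 0 0 0 0 -10;4 0 0 0 0 0 -10;4 0 0 0 0 0 -10;4 0 0 0 0 0 -10;4 0 0 0 0 0 -10;4 0 0 0 0 0 -10;4 0 0 3 0 0 0;4 0 0 0 0 0 0")

```text
t: 12.9
ee_pos: [557.9, 69.6, 151.1]
orientation: [-2.398, -2.025, 0.007]
ft_force: [-0.6, 0.6, -0.7]
width: 39.8
```

```bash
python3 - <<'E'
from h import *
goto(pol(125,.127),63,B+.127+1.047)
tips(lo=45)
S=load("scene"); cv2.imwrite('pics/s6.png',cv2.resize(S["pixels"][130:250,225:365,::-1],None,fx=5,fy=5,interpolation=cv2.INTER_CUBIC))
E
```

```text
t 12.9 pos [557.9  69.6 151.1] head 1.402 tilt 0.32 w 39.8 F [-0.6  0.6 -0.7] q [ 0.1   0.38  1.8  -0.    0.97  0.27]
  shift tool mm [ 2.3  2.6 88.1] turn z deg 0.1
[[582.  78. 184. 289. 183.]
 [586.  74. 187. 287. 183.]
 [585.  62. 187. 282. 181.]
 [583.  78. 188. 289. 182.]
 [587.  67. 189. 284. 182.]
 [587.  77. 190. 288. 183.]
 [538.  84. 191. 298. 168.]
 [587.  72. 191. 286. 182.]
 [540.  82. 192. 297. 168.]
 [587.  62. 194. 282. 180.]
 [531.  86. 194. 300. 165.]
 [586.  60. 195. 281. 179.]
 [540.  84. 196. 298. 167.]
 [585.  57. 196. 280. 178.]]
```

View pics/s6.png

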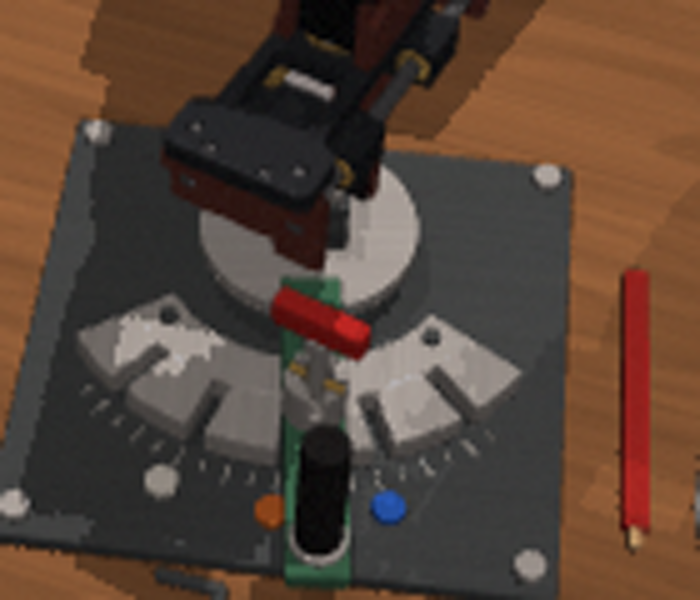

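The T is fully visible at crop (320,322). Measure it by its red pixels and depth.

```bash
python3 - <<'E'
from h import *
S=load("scene"); v,u=np.mgrid[0:384,0:512]; Z=S["range_z"]; c=S["pixels"].astype(int)
P=S["eye"]+np.stack([(u-S["cx"])/S["fx"]*Z,(v-S["cy"])/S["fy"]*Z,Z],-1)@att(S).T
m=(c[...,0]>120)&(c[...,1]<60)&(c[...,2]<60)&(P[...,2]>100)&(P[...,2]<135)&(np.hypot(P[...,0]-558,P[...,1]-70)<50)
Q=P[m]; print(len(Q),Q[:,2].min(),Q[:,2].max())
t=Q[Q[:,2]>np.percentile(Q[:,2],60)]
r=cv2.minAreaRect(t[:,:2].astype(np.float32)); print("top face",r, t[:,2].mean())
r=cv2.minAreaRect(Q[:,:2].astype(np.float32)); print("all",r)
d=np.array(r[0])-O; print(np.hypot(*d),np.arctan2(d[1],d[0])-B)
E
```

```text
67 119.97566942820504 125.97407925314815
top face ((562.0509643554688, 73.90946960449219), (42.04607391357422, 10.532901763916016), 88.71661376953125) 124.43583627747591
all ((560.7182006835938, 73.33915710449219), (46.346466064453125, 12.019824981689453), 78.8157958984375)
126.01834179027692 0.14048411105585829
```

play_rows(plan="4 0.24 0.21 2 0 0 0;4 0 0 2.5 0 0 0;4 0 0 2.5 0 0 0;4 0 0 1.2 0 0 0;4 0 0 0.5 0 0 0;4 0 0 0 0 0 0")

```text
t: 13.7
ee_pos: [563.8, 72.1, 66.7]
orientation: [2.4, 2.027, 0.001]
ft_force: [-0.2, 0.4, -0.1]
width: 40.0
```

play_rows(plan="2.5 0 0 0 0 0 0;1.8 0 0 0 0 0 0;1.8 0 0 0 0 0 0;1.5 0 0 0 0 0 0;0.8 0 0 0 0 0 0;0.8 0 0 0 0 0 0")

```text
t: 14.45
ee_pos: [561.9, 71.8, 66.2]
orientation: [-2.399, -2.026, 0.004]
ft_force: [-5.6, -1.9, 5.3]
width: 15.7
```

```bash
python3 - <<'E'
from h import *
goto(pol(125,.127),63,B+.127+1.047); print(get_obs()["moment"])
E
```

```text
t 14.45 pos [561.9  71.8  66.2] head 1.403 tilt 0.17 w 15.7 F [-5.6 -1.9  5.3] q [ 0.11  0.51  1.83 -0.    0.8   0.27]
  shift tool mm [-0.7 -1.5  3.2] turn z deg 0.1
[-0.25882375  0.93057078 -0.05185062]
```

play_rows(plan="0.8 0 -0.1 0 0 0 0;0.8 0 0 0 0 0 0;0.8 0 0 0 0 0 0")

```text
t: 14.82
ee_pos: [561.9, 72.0, 66.2]
orientation: [-2.4, -2.027, 0.002]
ft_force: [-4.2, -2.6, 4.9]
width: 15.4
```

```bash
python3 - <<'E'
from h import *
goto(pol(125,.127),63,B+.127+1.047); print(get_obs()["moment"])
E
```

```text
t 14.82 pos [561.9  72.   66.2] head 1.403 tilt 0.07 w 15.4 F [-4.2 -2.6  4.9] q [ 0.11  0.51  1.84 -0.    0.8   0.27]
  shift tool mm [-0.8 -1.4  3.2] turn z deg 0.1
[-0.53154091  0.82606549 -0.00167849]
```

play_rows(plan="0.8 0 0 -0.2 0 0 0;0.8 0 0 -0.2 0 0 0;0.8 0 0 -0.2 0 0 0;0.8 0 0 0 0 0 0")

```text
t: 15.32
ee_pos: [561.4, 72.1, 71.5]
orientation: [-2.399, -2.026, 0.003]
ft_force: [-4.4, -1.9, -12.7]
width: 15.3
```

```bash
python3 - <<'E'
from h import *
goto(pol(125,.127),63,B+.127+1.047); print(get_obs()["moment"])
im=snap("scene",'s7.png',(225,130,365,250),5)
E
```

```text
t 15.32 pos [561.4  72.1  71.5] head 1.403 tilt 0.13 w 15.3 F [ -4.4  -1.9 -12.7] q [0.11 0.5  1.83 0.   0.81 0.28]
  shift tool mm [-0.9 -0.9  8.5] turn z deg 0.1
[-0.31865603  0.63935106 -0.01605771]
```

View pics/s7.png

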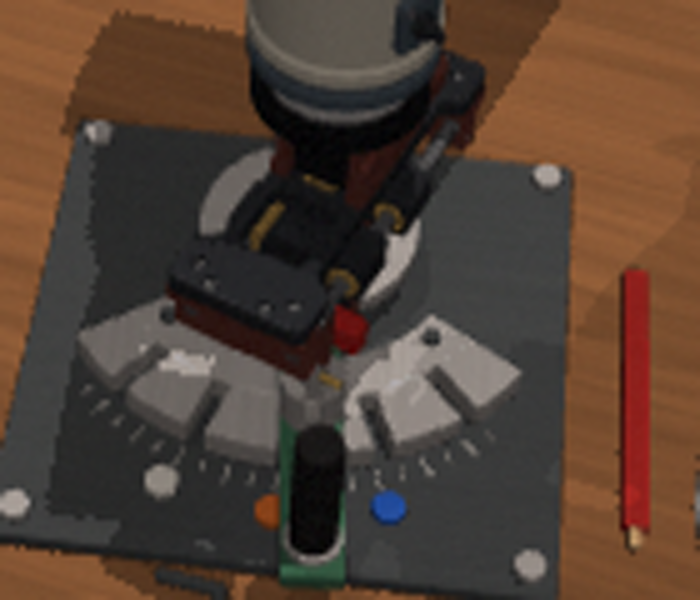

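Bar held, and the pull (−12.7 N) matches the spring at about 0.017 m. A touch higher, then turn clockwise.

play_rows(plan="0.8 0 0 -0.1 0 0 0;0.8 0 0 0 0 0 5;0.8 0 0 0 0 0 7;0.8 0 0 0 0 0 7;0.8 0 0 0 0 0 7")

```text
t: 16.0
ee_pos: [562.2, 72.1, 73.0]
orientation: [-2.797, -1.43, 0.001]
ft_force: [-3.5, -1.7, -12.1]
width: 15.5
```

```bash
python3 - <<'E'
from h import *
goto(pol(125,.127),63,B+.127); print(get_obs()["moment"])
E
```

```text
t 16.0 pos [562.2  72.1  73. ] head 0.945 tilt 0.04 w 15.5 F [ -3.5  -1.7 -12.1] q [ 0.11  0.5   1.83 -0.    0.81  0.73]
  shift tool mm [-1.6 -1.1 10. ] turn z deg 33.9
[-0.451669    0.61103044  0.0258398 ]
```

play_rows(plan="0.8 0 0 0 0 0 7;0.8 0 0 0 0 0 7;0.8 0 0 0 0 0 7;0.8 0 0 0 0 0 7;0.8 0 0 0 0 0 6;0.8 0 0 0 0 0 0")

```text
t: 16.75
ee_pos: [562.4, 72.2, 73.1]
orientation: [3.092, 0.557, -0.0]
ft_force: [-3.5, -2.0, -12.0]
width: 15.4
```

```bash
python3 - <<'E'
from h import *
goto(pol(125,.127),63,B+.127); print(get_obs()["moment"])
E
```

```text
t 16.75 pos [562.4  72.2  73.1] head 0.356 tilt 0.01 w 15.4 F [ -3.5  -2.  -12. ] q [ 0.11  0.5   1.83 -0.    0.81  1.32]
  shift tool mm [-2.2  0.  10.1] turn z deg 0.1
[-0.42906161  0.61449452 -0.03838367]
```

play_rows(plan="0.8 0 0 0.2 0 0 0;0.8 0 0 0.2 0 0 0;0.8 0 0 0.2 0 0 0;0.8 0 0 0 0 0 0")

```text
t: 17.25
ee_pos: [562.5, 72.2, 67.1]
orientation: [-3.092, -0.556, 0.0]
ft_force: [-3.5, -2.1, -11.3]
width: 15.4
```

play_rows(plan="0.8 0 0 0.1 0 0 0;0.8 0 0 0.1 0 0 0;0.8 0 0 0 0 0 0")

```text
t: 17.62
ee_pos: [562.5, 72.2, 65.2]
orientation: [-3.092, -0.555, -0.0]
ft_force: [-4.2, -2.4, -10.6]
width: 15.4
```

The plunger is now below its parked height and still hanging on the spring, so it's in line. Let it go.

play_rows(plan="0.8 0 0 0.1 0 0 0;0.8 0 0 0 0 0 0;2.5 0 0 0 0 0 0;4 0 0 0 0 0 0;4 0 0 0 0 0 0;4 0 0 -3 0 0 0;4 0 0 -5 0 0 0;4 2 0 -4 0 0 0;4.5 5 0 0 0 0 0;6 5 0 0 0 0 0;6 2.5 0 0 0 0 0;6 0 0 0 0 0 0")

```text
t: 19.12
ee_pos: [699.8, 123.4, 184.1]
orientation: [-3.092, -0.556, -0.002]
ft_force: [-0.8, -0.6, -0.4]
width: 59.9
```

```bash
cat >> h.py <<'E'
def look(c=(560,72),rt=60):
    S=get_image("scene"); np.savez('last_scene.npz',**{a:np.array(b) for a,b in S.items()})
    v,u=np.mgrid[0:384,0:512]; Z=S["range_z"]; c3=S["pixels"].astype(int)
    P=S["eye"]+np.stack([(u-S["cx"])/S["fx"]*Z,(v-S["cy"])/S["fy"]*Z,Z],-1)@att(S).T
    near=lambda a,r:np.hypot(P[...,0]-a[0],P[...,1]-a[1])<r
    m=(c3[...,0]>90)&(c3[...,1]<.45*c3[...,0])&(c3[...,2]<.45*c3[...,0])&(P[...,2]>85)&(P[...,2]<135)&near(c,40)
    Q=P[m]
    if len(Q)>8:
        r=cv2.minAreaRect(Q[:,:2].astype(np.float32)); t=np.sort(Q[:,2]); d=np.array(r[0])+[0,-2]-O
        print("tee n",len(Q),"ztop",np.median(t[-len(t)//3:]).round(1),"rect",np.round(r[0],1),np.round(r[1],1),round(r[2],1),"r",np.hypot(*d).round(1),"sw",(np.arctan2(d[1],d[0])-B).round(3))
    m=(c3.max(-1)<60)&(P[...,2]>120)&(P[...,2]<134)&near(O+205*np.array([np.cos(B+.1),np.sin(B+.1)]),60)
    Q=P[m]
    if len(Q)>3:
        d=Q[:,:2].mean(0)+[0,-2]-O; print("post n",len(Q),"r",np.hypot(*d).round(1),"sw",(np.arctan2(d[1],d[0])-B).round(3))
E
python3 - <<'E'
from h import *
look(); goto(pol(205,.127),63,B+.127)
E
```

```text
tee n 20 ztop 121.9 rect [576.6  78.2] [ 9.1 11.5] 23.8 r 141.9 sw 0.119
post n 88 r 207.6 sw 0.12
t 19.18 pos [698.5 122.9 184. ] head 0.356 tilt 0.0 w 59.8 F [-0.6 -0.3  0.7] q [0.16 0.55 1.43 0.   1.16 1.37]
  shift tool mm [-67.4   0.3 121. ] turn z deg 0.1
```

Riding height: T top at 122 mm against 124.4 mm parked, in line, swivel about 0.12. Now I cage the post.

play_rows(plan="6 -3.4 0 0 0 0 0;6 -3.3 0 1 0 0 0;6 0 0 3 0 0 0;6 0 0 3 0 0 0;6 0 0 3 0 0 0;6 0 0 2 0 0 0;4 0 0 0 0 0 0;2.8 0 0 0 0 0 0;2.8 0 0 0 0 0 0;2.8 0 0 0 0 0 0")

```text
t: 20.42
ee_pos: [636.2, 99.5, 65.1]
orientation: [3.092, 0.555, 0.002]
ft_force: [0.3, -0.1, -0.2]
width: 28.1
```

play_rows(plan="2.8 0 0.1 0 0 0 0;2.8 0 0.1 0 0 0 0.25;2.8 0 0.1 0 0 0 0.25;2.8 0 0.1 0 0 0 0.25;2.8 0 0.1 0 0 0 0.25;2.8 0 0.1 0 0 0 0.25;2.8 0 0.1 0 0 0 0.25;2.8 0 0.1 0 0 0 0.25")

```text
t: 21.42
ee_pos: [638.3, 91.8, 64.2]
orientation: [-3.1, -0.508, 0.0]
ft_force: [-2.6, 4.4, 2.1]
width: 28.0
```

```bash
python3 - <<'E'
from h import *
look(); goto(pol(205,.08),63,B+.08)
E
```

```text
post n 119 r 209.8 sw 0.091
t 21.48 pos [638.4  91.7  64.2] head 0.324 tilt 0.0 w 28.1 F [-1.4  3.8  2.3] q [0.12 0.6  1.66 0.   0.88 1.37]
  shift tool mm [-0.4  1.7  1.2] turn z deg 1.0
```

play_rows(plan="2.8 0 0.1 0 0 0 0.28;2.8 0 0.1 0 0 0 0.28;2.8 0 0.1 0 0 0 0.28;2.8 0 0.1 0 0 0 0.28")

```text
t: 21.98
ee_pos: [639.5, 87.9, 64.2]
orientation: [3.105, 0.477, -0.0]
ft_force: [-2.0, 2.6, 2.3]
width: 27.9
```

play_rows(plan="2.8 0 0.1 0 0 0 0.28;2.8 0 0.1 0 0 0 0.28;2.8 0 0.1 0 0 0 0.28")

```text
t: 22.35
ee_pos: [640.4, 85.1, 64.2]
orientation: [3.109, 0.454, -0.0]
ft_force: [-1.2, 3.2, 3.3]
width: 27.9
```

play_rows(plan="2.8 0 0.1 0 0 0 0.28;2.8 0 0.1 0 0 0 0.28;2.8 0 0.1 0 0 0 0.28")

```text
t: 22.72
ee_pos: [641.4, 82.1, 64.1]
orientation: [3.112, 0.432, 0.0]
ft_force: [-1.1, 0.8, 0.1]
width: 28.4
```

play_rows(plan="2.8 0 0.1 0 0 0 0.28;2.8 0 0.1 0 0 0 0.28")

```text
t: 22.98
ee_pos: [642.4, 80.0, 64.2]
orientation: [3.114, 0.416, 0.001]
ft_force: [-0.0, 0.7, -0.1]
width: 28.2
```

play_rows(plan="2.8 0 0.1 0 0 0 0.28;2.8 0 0.1 0 0 0 0.28")

```text
t: 23.22
ee_pos: [642.6, 78.3, 64.2]
orientation: [3.116, 0.401, 0.0]
ft_force: [0.5, 0.5, -0.6]
width: 28.1
```

Drag has vanished: only swivel friction is left, so the pin has probably dropped. Nudging on to feel the notch wall.

play_rows(plan="2.8 0 0.05 0 0 0 0;2.8 0 0.05 0 0 0 0;2.8 0 0 0 0 0 0")

```text
t: 23.6
ee_pos: [642.7, 77.5, 64.2]
orientation: [-3.116, -0.402, -0.0]
ft_force: [0.7, 1.2, 0.0]
width: 28.0
```

```bash
python3 - <<'E'
from h import *
look(); goto(pol(205,.035),63,B+.035)
E
```

```text
post n 124 r 209.6 sw 0.02
t 23.65 pos [642.7  77.6  64.2] head 0.256 tilt 0.01 w 28.4 F [-0.4  0.9 -0.6] q [0.1  0.61 1.65 0.   0.89 1.42]
  shift tool mm [-0.6 -3.9  1.2] turn z deg -0.3
```

play_rows(plan="2.8 0 0.1 0 0 0 0.28;2.8 0 0 0 0 0 0")

```text
t: 23.9
ee_pos: [642.7, 77.1, 64.2]
orientation: [-3.116, -0.394, 0.0]
ft_force: [-0.8, 5.3, -0.3]
width: 28.2
```

play_rows(plan="2.8 0 0.1 0 0 0 0.28;2.8 0 0 0 0 0 0")

```text
t: 24.15
ee_pos: [642.8, 76.8, 64.2]
orientation: [-3.116, -0.386, 0.001]
ft_force: [-1.9, 7.5, 0.8]
width: 28.4
```

```bash
python3 - <<'E'
from h import *
look(); goto(pol(205,.01),63,B+.01)
S=load("scene"); v,u=np.mgrid[0:384,0:512]; Z=S["range_z"]
P=S["eye"]+np.stack([(u-S["cx"])/S["fx"]*Z,(v-S["cy"])/S["fy"]*Z,Z],-1)@att(S).T
cv2.imwrite('pics/s8.png',cv2.resize(S["pixels"][120:240,215:355,::-1],None,fx=5,fy=5,interpolation=cv2.INTER_CUBIC))
E
```

```text
post n 120 r 209.3 sw 0.015
t 24.2 pos [642.8  76.8  64.2] head 0.246 tilt 0.09 w 28.1 F [-0.7  8.8  1.3] q [0.1  0.61 1.65 0.   0.89 1.42]
  shift tool mm [-0.5  0.5  1.2] turn z deg 0.6
```

A wall at about 8 N: the jig is stopped by the pin. Back off and feel the other side.

play_rows(plan="2.8 0 -0.2 0 0 0 -0.28;2.8 0 -0.1 0 0 0 0;2.8 0 -0.1 0 0 0 0;2.8 0 -0.1 0 0 0 -0.28;2.8 0 -0.1 0 0 0 -0.28;2.8 0 0 0 0 0 0")

```text
t: 24.95
ee_pos: [641.6, 81.3, 64.2]
orientation: [3.115, 0.41, -0.0]
ft_force: [-0.1, 0.7, 0.1]
width: 28.3
```

play_rows(plan="2.8 0 -0.1 0 0 0 -0.28;2.8 0 -0.05 0 0 0 0;2.8 0 0 0 0 0 0")

```text
t: 25.32
ee_pos: [641.3, 82.8, 64.2]
orientation: [3.114, 0.417, 0.0]
ft_force: [1.0, -0.2, 0.7]
width: 27.7
```

play_rows(plan="2.8 0 -0.1 0 0 0 0;2.8 0 0 0 0 0 0")

```text
t: 25.58
ee_pos: [640.9, 83.9, 64.2]
orientation: [-3.114, -0.417, 0.0]
ft_force: [0.0, -0.2, -0.0]
width: 27.9
```

play_rows(plan="2.8 0 -0.1 0 0 0 0;2.8 0 0 0 0 0 0")

```text
t: 25.82
ee_pos: [640.7, 84.8, 64.2]
orientation: [-3.114, -0.417, 0.0]
ft_force: [-0.6, -0.3, -0.2]
width: 28.1
```

play_rows(plan="2.8 0 -0.1 0 0 0 0;2.8 0 0 0 0 0 0")

```text
t: 26.08
ee_pos: [640.6, 85.3, 64.2]
orientation: [3.113, 0.417, 0.0]
ft_force: [1.0, -3.2, -0.7]
width: 28.3
```

play_rows(plan="2.8 0 -0.1 0 0 0 0;2.8 0 0 0 0 0 0")

```text
t: 26.32
ee_pos: [640.5, 85.7, 64.2]
orientation: [3.113, 0.417, 0.001]
ft_force: [1.8, -6.7, -0.5]
width: 27.9
```

Both walls felt, about 4 mm of play at the post, so it's locked. Centre, open, retreat and check the T height.

play_rows(plan="2.8 0 0.2 0 0 0 0;3.5 0 0.25 0 0 0 0;6 0 0 0 0 0 0;6 0 0 0 0 0 0;6 0 0 -3 0 0 0;6 0 0 -5 0 0 0;6 2 0 -5 0 0 0;6 5 0 -5 0 0 0;6 5 0 -5 0 0 0;6 5 -5 0 0 0 0;6 0 -6 0 0 0 0;6 0 -6 0 0 0 0;6 0 0 0 0 0 0")

```text
t: 27.95
ee_pos: [743.5, 285.9, 282.0]
orientation: [-3.112, -0.426, 0.001]
ft_force: [1.0, 0.3, 0.1]
width: 59.7
```

```bash
python3 - <<'E'
from h import *
look(c=(564,58)); goto(pol(205,.01),63,B+.01)
S=load("scene"); cv2.imwrite('pics/s9.png',cv2.resize(S["pixels"][120:260,200:360,::-1],None,fx=4,fy=4,interpolation=cv2.INTER_CUBIC))
E
```

```text
tee n 84 ztop 112.8 rect [565.7  63.4] [46.8 12. ] 14.3 r 127.0 sw 0.039
post n 94 r 207.5 sw 0.04
t 28.0 pos [744.4 283.4 282.2] head 0.27 tilt 0.03 w 60.0 F [-0.8  0.7 -0.7] q [0.35 0.62 1.09 0.   1.43 1.65]
  shift tool mm [-153.4  172.5  219.3] turn z deg 1.9
```

View pics/s9.png

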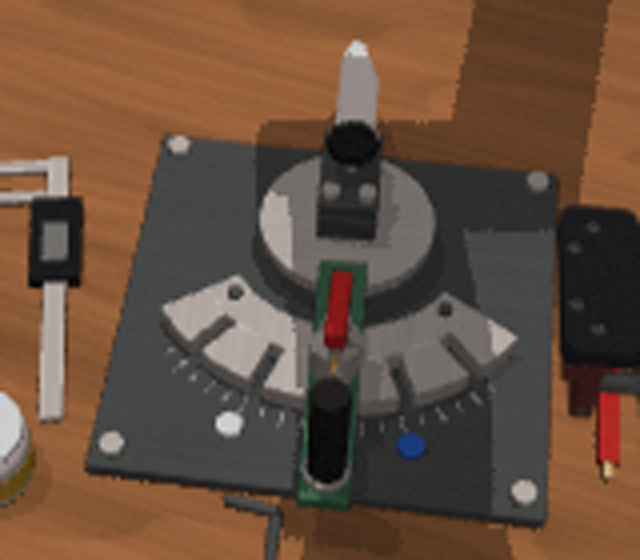

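T top is now 112.8 mm (124.4 mm parked, 112 mm expected when home). The handle is in line and the jig sits at the middle (orange) notch at swivel ≈0.04, matching the notch offset of about 0.035 estimated earlier. The gripper is clear, so I hand it in.

```bash
python3 -c "
from workcell import *
print(close_job())"
```

```text
the job is handed in; nothing more can be done
None
```

The jig is locked in the middle notch beside the orange button and let go, and the job is handed in at about 28 s. I swung it near the notch with the pin still parked. Then I pulled up the T handle, turned it 60° clockwise into line and released it. The pin dropped as I dragged the post slowly with a loose finger cage.

**Last checks**
- **Pin home:** the T top measured 112.8 mm above the bench. It should be 112 when home, and I measured 124.4 when parked and 122 when riding on the sector.
- **Locked:** I felt a notch wall on both sides with about 4 mm of play at the post, a little more than the 3.3 mm expected. The largest push I read at the post was about 9 N.
- **Position:** the swivel stands at about +0.04 rad, matching the sector offset of about +0.035 I estimated from the pictures.
- **Surroundings:** the gripper is clear. What the last crop shows (caliper, hex key, pencil, tin) looks undisturbed; I did not check the other loose items at the end.

**What disagreed**
- **Fingertip height:** the real fingertips sat about 33 mm higher than the reported TCP. My first swing passed just above the post without touching it; I corrected for this and repeated it.
- **Handle grip:** the gripper read about 15.4 mm on the 13 mm bar. I did not find out why, but the grip held.

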